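# Stop the yoghurt maker rocking, then shut its lid

### The arm

A 6-joint arm with a two-finger parallel gripper is mounted at the origin on the work surface. World frame = base frame: x ahead of the robot, y to its left, z up, the work surface at z = 0. Lengths are in m, angles in rad, forces in N, time in s.
With the tool pointing down it reaches from about 0.35 to 0.975 m from the base axis. Payload 4.9 kg.
Tool frame: the origin (TCP) lies at the very end of the fingers, on their centre line; the grasp point (between the pads) lies manip.grip_point_offset behind it (manip.grip_point_offset is the distance from the TCP to the grasp point, in m); z points along the fingers, y is the direction in which the jaws open and shut (so a half turn about z gives the same grasp; the last joint's range is limited). The gripper opens to 85 mm and grips with 20 to 120 N. Pads are 22 mm wide; open, the fingers measure 114 mm over their backs; the gripper's body (76 mm by 85 mm) begins 54 mm behind the grasp point. The pads swing forward as they close: fully open they stand 13 mm farther back than shut.
Start: joints at [1.089, 0.053, 1.613, -0, 1.476, -0.119], TCP at [0.222, 0.584, 0.231] pointing down, gripper open.
Joint ranges: [-3.01, 3.01], [-1.01, 2.22], [0.06, 2.58], [-1.02, 4.17], [0.09, 2.62], [-3.14, 3.14]. Speed limits (rad/s): [2.57, 2.57, 3.14, 3.14, 3.14, 3.14].

### API

Orientations are given as a unit quaternion [w, x, y, z].
In Python, from plant import status, grab_frame, camera_params, ticket, boxes_of, outline_of, manip gives the robot as it stands. The module is installed in compiled form; this text tells all that it offers.
- The arm moves only by the tool play_rows, never from a script. Its argument "deltas" is a list of rows, each a list of 2 entries, a list of its own where there are three numbers: the shift along the world's x, y, z in m, then the turn about the world's z in rad. A call has 1 to 5 rows; each row is the pose to reach, as a shift and turn from the pose commanded when the call began; what a row does not reach only later rows make up. A row lasts 1/8 s, in which the tool goes at most 62.5 mm and 10.7 degrees, less where a joint would pass 70% of its speed; a pose out of reach is approached as far as the arm can. A call with a gripper value outside its range is refused whole. "grip" is the opening, from -1 (shut) to 1 (fully open), set as the call begins (left out, the last holds). The fingers move at their own pace and stop on an object; the grip force is fixed at half the most. Time passes only in rows, so rows that repeat a pose let the fingers close. It gives the time, the measured TCP pose, the force and the opening at its end, in the units of the state.
- status.state(): the state, without advancing time (a new reading comes with each control period).
- grab_frame(name): name is "side" or "top" or "wrist"; returns (picture, depth): 420x560x3 uint8, blue, green, red; 420x560 float32, m along the optical axis (not along the pixel's ray), 0 where there is no reading.
- camera_params(name): a dict with "mtx" (3x3 intrinsics, pixels), "distortion" ([k1, k2, p1, p2, k3] as OpenCV has them; the pictures are not rectified), "world_from_camera" (4x4, takes a point from camera to world coordinates). Camera axes: x right, y up, looking along -z (the intrinsics and any distortion apply to the point x, -y, -z); pixel columns grow to the right and rows downward; lengths in m; the calibration is good to about 2 mm. A picture is of the moment at which its call begins: read the wrist's pose just before it. camera_params takes no time and is no camera call; for the wrist camera it gives the pose at the moment of the call.
- ticket.job_done(): hands the job in, once; it reports no verdict.
Trained networks look in the newest picture that a camera, given by its name, has taken for a name from the list of things; names that differ only in an ending like _2 or _b are one class to them, and where a whole thing is asked for, a point or a joint stands for the part that bears it (a point fixed in the world has none). Each returns a list of dicts, best first, with "confidence" (0 to 1); they miss things now and then, are a little off and sometimes report something else, mostly with a low value. They report only what shows in the picture. A call takes as long as a camera call.
- boxes_of(camera, name): "box" ([left, top, right, bottom] in pixels, round what is visible of it).
- outline_of(camera, name): "region" (420x560 bool, what is visible of it) and "box" ([left, top, right, bottom] in pixels, round what is visible of it).
The state is a dict: "time": time; "joint_pos": joint angles; "joint_vel": joint speeds; "joint_efforts": joint torques, N m; "tool_pos": TCP position; "tool_rot": TCP orientation; "contact_force": force on the tool from outside, world axes, zero at the start; "ft_torque": the same for the moment, N m; "gripper_width": opening from 0.0 (shut) to 1.0 (fully open).
Only numpy, scipy, OpenCV 4.12 (cv2) and the standard library are available. Lean on these libraries where they do the work, as an engineer would, in place of code of your own. Each camera call takes 0.05 s, during which the arm holds its last target.

### The job

The yoghurt maker rocks because its left front foot is screwed in too far. Turn the crank wheel on that foot until the maker stands level and firm on all four feet (the orange pin then stands at the red mark), then shut the lid fully without slamming it; do not shove the maker along the worktop or disturb the other things.

Things in the scene. Friction and masses are not known exactly. Their poses are not given: they have to be found in the camera images.
- maker: White yoghurt maker, 3 kg, loose: tub 200 (x) x 280 (y) mm, rim 86 high. Origin: tub centre, in the plane of the feet; x to its back (hinge), y left, z up. Two flat front ears at y +-105, 82 wide, to x -201, top 42 high. Feet 26 mm across: fixed at (-160,-105), (85,115), (85,-115), adjustable at (-160,105). Heavier at left front: leans 0.03-0.05 rad onto the short foot, level when all are equal.
- wheel_centre (a point): Centre of the top face of the crank wheel (black disc 72 mm across, 9 mm thick) above the adjustable foot, on the wheel's upright axis, at (-160,105,56) mm in the maker's frame. A red mark on the ear beside it, on the maker's left. The tub's front wall lies 60 mm behind this axis.
- pin (a point): Middle of the free length of the upright orange crank pin on the wheel: 14 mm across, 27 mm from the wheel's axis, standing 37 mm above the disc; this point is 18 mm below its top. Clear all round and above: it can be pushed round the axis with closed fingers; about 3 N moves it, and it stays where it is left.
- wheel (a joint): Angle of the crank wheel; grows clockwise seen from above, which screws the foot out (down) 2 mm per rad. 0: foot as long as the others, pin at the red mark (maker's +y side); negative: foot too short. At q the pin stands at pi/2 - q counter-clockwise from the maker's x. Starts at -3.8 to -2.2; stops at -4.4 and 1.4. Good within half a rad of 0.
- lid (a joint): Angle of the lid, 0 shut, growing as it opens; starts between 0.9 and 1.2 rad. The hinge is stiff: the lid stays at any angle; about 2 to 4 N at the tab moves it.
- lid_tab (a point): Centre of the outer (upper) face of the green tab at the middle of the lid's front edge: 70 mm wide along the hinge, 26 long, 12 thick. The lid is a white frame with a clear pane, 212 x 290 mm, 12 thick; this point is 223 mm from the hinge line along the lid and 12 mm out from it. Push the tab's outer face forward and down to shut.
- lid_hinge (a point): Middle of the lid's hinge line, at (106,0,88) mm in the maker's frame; the line runs along the maker's y.
- honey: Amber honey jar with a yellow cap, 68 mm across, 90 mm tall, loose; a bystander, leave it alone. Origin at the centre of its underside.
- mug: Blue mug, 80 mm across, 95 mm tall, loose; a bystander, leave it alone. Origin at the centre of its underside.
- spoon: Spoon lying flat, loose; a bystander, leave it alone. Origin at the centre of its underside.
- bowl: White bowl, 150 mm across, 60 mm tall, loose; a bystander, leave it alone. Origin at the centre of its underside.
- milk: White milk bottle with a blue cap, 84 mm across, 210 mm tall, loose; a bystander, leave it alone. Origin at the centre of its underside.
- tin: Food tin, 76 mm across, 110 mm tall, loose; a bystander, leave it alone. Origin at the centre of its underside.
- spatula: Spatula lying flat, loose; a bystander, leave it alone. Origin at the centre of its underside.

How it is judged:
By the outcome, as a careful person would: the job done as asked, in the order asked, and still so for the second after the job is handed in, with the robot touching nothing.
It also fails if it takes over 72 s, if anything falls off the work surface, if the arm or the gripper's body presses on something with over 40 N, if the wrist force passes 120 N, or if a joint passes its speed limit or range.

## Working session

There is one attempt and no reset: what is moved stays moved. The work goes in short steps, Python scripts to look and compute and a tool call to move; the robot and the scene stay as the last step left them, time stands still between calls to the robot, and variables do not carry over. Pictures are saved under pics/ and viewed, and the job is handed in when it is done.

Besides the shell and the picture viewer there is one more tool, called after ">>>" in YAML: its name, and indented under it one key for each argument. play_rows: Moves the arm, as the interface text tells. Its arguments: {"type":"object","properties":{"deltas":{"type":"array"},"grip":{"type":"number"}},"required":["deltas"]}

```bash
mkdir -p pics; cat > h.py <<'E'
import numpy as np, cv2
from plant import status, grab_frame, camera_params, ticket, boxes_of, outline_of, manip
def unproj(cam,u,v,d,P=None):
    P=P or camera_params(cam); K=np.array(P['mtx'],float); D=np.array(P['distortion'],float)
    n=cv2.undistortPoints(np.array([[[u,v]]],float).reshape(-1,1,2) if np.isscalar(u) else np.stack([u,v],-1).astype(float).reshape(-1,1,2),K,D).reshape(-1,2)
    d=np.atleast_1d(d)
    c=np.stack([n[:,0]*d,-n[:,1]*d,-d,np.ones_like(d)],-1)
    return (c@np.array(P['world_from_camera']).T)[:,:3]
def proj(cam,X,P=None):
    P=P or camera_params(cam); K=np.array(P['mtx'],float); D=np.array(P['distortion'],float)
    X=np.atleast_2d(X); c=np.c_[X,np.ones(len(X))]@np.linalg.inv(np.array(P['world_from_camera'])).T
    c=c[:,:3]*[1,-1,-1]
    return cv2.projectPoints(c,np.zeros(3),np.zeros(3),K,D)[0].reshape(-1,2)
E
python3 - <<'E'
from h import *
s=status.state(); print(s['time'],s['tool_pos'],s['tool_rot'],s['contact_force'],manip.grip_point_offset)
for c in ['side','top','wrist']:
    P=camera_params(c); im,d=grab_frame(c); cv2.imwrite(f'pics/{c}0.png',im); np.savez(f'{c}0.npz',im=im,d=d,**{k:np.array(v) for k,v in P.items()})
    print(c,np.round(P['mtx'],1).tolist(),np.round(P['distortion'],3),np.round(P['world_from_camera'],3).tolist())
E
```

```text
0.0 [0.22150424 0.58377466 0.23006835] [-3.08896953e-04  1.80399625e-01  9.83592875e-01 -9.67968392e-04] [0.16348055 0.3490878  0.36559085] 0.0187
side [[474.6, 0.0, 273.2], [0.0, 474.6, 206.2], [0.0, 0.0, 1.0]] [-0.144  0.     0.     0.     0.   ] [[0.943, 0.205, -0.262, 0.204], [-0.332, 0.586, -0.739, -1.15], [0.002, 0.784, 0.621, 1.044], [0.0, 0.0, 0.0, 1.0]]
top [[482.4, 0.0, 269.4], [0.0, 482.4, 206.2], [0.0, 0.0, 1.0]] [-0.025  0.     0.     0.     0.   ] [[-0.071, 0.974, -0.214, 0.278], [-0.997, -0.068, 0.02, -0.01], [0.005, 0.215, 0.977, 1.557], [0.0, 0.0, 0.0, 1.0]]
wrist [[368.0, 0.0, 275.4], [0.0, 368.0, 213.7], [0.0, 0.0, 1.0]] [-0.051  0.     0.     0.     0.   ] [[0.354, -0.889, -0.292, 0.146], [0.935, 0.336, 0.111, 0.613], [-0.001, -0.313, 0.95, 0.373], [0.0, 0.0, 0.0, 1.0]]
```

View pics/top0.png

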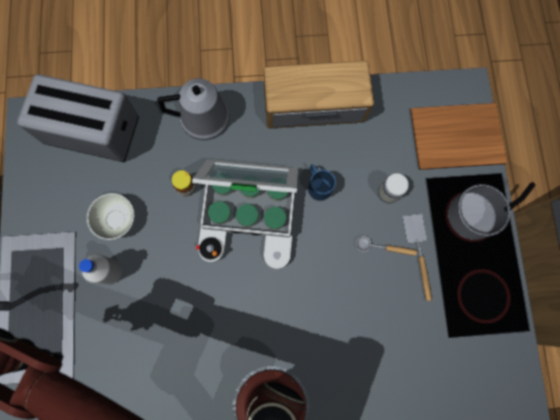

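View pics/side0.png

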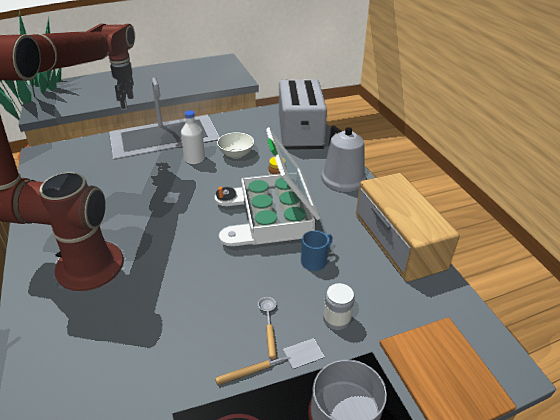

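```bash
python3 - <<'E'
from h import *
for c in ['top','side']:
  for n in ['maker','wheel_centre','pin','lid_tab']:
    print(c,n,[(np.round(b['box']).tolist(),round(b['confidence'],2)) for b in boxes_of(c,n)[:2]])
print(status.state()['time'])
E
```

```text
top maker [([192.0, 160.0, 297.0, 269.0], 0.97)]
top wheel_centre [([191.0, 160.0, 299.0, 273.0], 0.76)]
top pin [([196.0, 238.0, 220.0, 261.0], 0.8), ([404.0, 215.0, 432.0, 300.0], 0.48)]
top lid_tab [([192.0, 158.0, 296.0, 194.0], 0.56)]
side maker []
side wheel_centre [([215.0, 130.0, 320.0, 248.0], 0.78)]
side pin [([219.0, 187.0, 236.0, 202.0], 0.48)]
side lid_tab [([268.0, 128.0, 322.0, 220.0], 0.97), ([214.0, 337.0, 323.0, 386.0], 0.34)]
0.55
```

The top view shows the maker around (245,215) with the black wheel at (210,248) and the orange pin at about (214,253). The lid is half open, with its green tab at (243,187). The honey jar stands to the left of the lid and the mug to the right. Next I'll zoom in and measure.

```bash
python3 - <<'E'
from h import *
z=np.load('top0.npz'); im,d=z['im'],z['d']
cv2.imwrite('pics/top0z.png',cv2.resize(im[150:280,160:340],None,fx=4.4,fy=4.4,interpolation=cv2.INTER_CUBIC))
z2=np.load('side0.npz'); cv2.imwrite('pics/side0z.png',cv2.resize(z2['im'][110:260,200:360],None,fx=4,fy=4,interpolation=cv2.INTER_CUBIC))
def cloud(c):
    z=np.load(c+'0.npz'); d=z['d']; v,u=np.mgrid[:420,:560]
    X=unproj(c,u.ravel(),v.ravel(),d.ravel()).reshape(420,560,3); return z['im'],d,X
for c in ['top','side']:
    im,d,X=cloud(c); hsv=cv2.cvtColor(im,cv2.COLOR_BGR2HSV).astype(int)
    H,S,V=hsv[...,0],hsv[...,1],hsv[...,2]
    roi=np.zeros(d.shape,bool)
    if c=='top': roi[230:275,190:300]=1
    else: roi[175:215,205:250]=1
    m=roi&(H>5)&(H<20)&(S>150)&(V>120)&(d>0); print(c,'orange',m.sum(),np.argwhere(m).mean(0),np.round(X[m].mean(0),4),np.round(X[m].max(0),3))
    m=roi&((H<4)|(H>175))&(S>150)&(V>80)&(d>0); print(c,'red',m.sum(),np.round(X[m].mean(0),4) if m.any() else '', np.argwhere(m).mean(0) if m.any() else '')
    m=roi&(V<45)&(d>0); m&=(X[...,2]>.035)&(X[...,2]<.075); print(c,'disc',m.sum(),np.round(X[m].mean(0),4),np.round(np.median(X[m],0),4))
    g=(H>50)&(H<80)&(S>150)&(V>60)&(d>0)&(X[...,2]>.15); 
    if g.any(): print(c,'tab',g.sum(),np.round(X[g].mean(0),4),np.round(X[g].min(0),3),np.round(X[g].max(0),3),np.argwhere(g).mean(0))
    np.save(c+'X.npy',X)
E
```

```text
top orange 16 [252.9375 213.875 ] [0.467  0.1401 0.0807] [0.477 0.149 0.095]
top red 9 [0.4941 0.1931 0.0424] [247. 198.]
top disc 203 [0.4908 0.1552 0.0514] [0.4925 0.1582 0.0513]
top tab 113 [0.6122 0.0305 0.293 ] [ 0.602 -0.     0.283] [0.625 0.064 0.3  ] [187.26548673 243.4159292 ]
side orange 35 [192.02857143 220.45714286] [0.4685 0.1365 0.0743] [0.483 0.148 0.094]
side red 0  
side disc 28 [0.4888 0.1497 0.0521] [0.4904 0.1456 0.0525]
side tab 92 [0.3446 0.4608 0.3264] [-0.292 -0.005  0.152] [0.625 1.499 0.491] [106.33695652 188.75      ]
```

View pics/top0z.png

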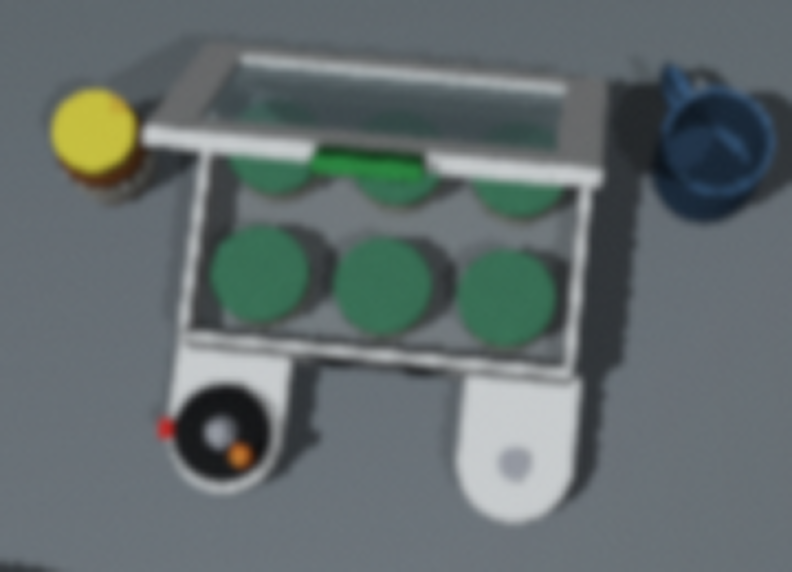

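View pics/side0z.png

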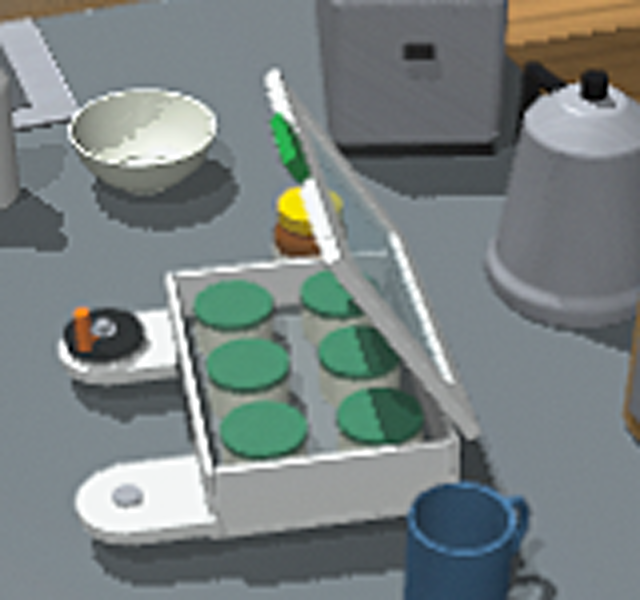

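View pics/wrist0.png

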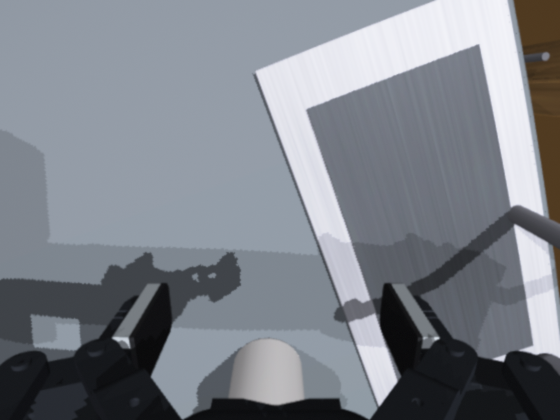

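```bash
cat >> h.py <<'E'
def rayz(cam,u,v,z,P=None):
    P=P or camera_params(cam); o=np.array(P['world_from_camera'])[:3,3]
    p=unproj(cam,float(u),float(v),1.0,P)[0]; r=p-o
    return o+r*(z-o[2])/r[2]
E
python3 - <<'E'
from h import *
X=np.load('topX.npy')
def px(a,b): return a/4.4+160-.5+.1,b/4.4+150-.5+.1
hub=rayz('top',*px(218,432),.053); rb=rayz('top',*px(515,463),.044)
print('hub',hub,'rboss',rb,np.linalg.norm((hub-rb)[:2]),'yaw',np.arctan2(*( (hub-rb)[:2]*[-1,1])))
for n,(a,b) in dict(fl=(188,335),fr=(577,378)).items(): print(n,rayz('top',*px(a,b),.083))
print('pin top',rayz('top',*px(240,455),.09))
print('red',rayz('top',*px(166,429),.04))
# disc pixel heights
for (a,b) in [(200,400),(250,410),(200,455),(515,490),(520,400),(190,335),(575,375),(320,160),(420,165),(155,135),(595,175)]:
    u,v=px(a,b); u=int(round(u));v=int(round(v)); print((a,b),np.round(X[v,u],4))
E
```

```text
hub [0.48770172 0.15690862 0.053     ] rboss [ 0.45184745 -0.05266569  0.044     ] 0.21261919210402985 yaw -0.16944101319906266
fl [0.55365177 0.17161195 0.083     ]
fr [ 0.50392326 -0.09941292  0.083     ]
pin top [0.46546616 0.13831628 0.09      ]
red [0.49428586 0.19552737 0.04      ]
(200, 400) [0.5106 0.1694 0.0494]
(250, 410) [0.5015 0.1349 0.0518]
(200, 455) [0.4733 0.1716 0.0444]
(515, 490) [ 0.4331 -0.0525  0.0378]
(520, 400) [ 0.495  -0.0601  0.0459]
(190, 335) [0.5531 0.1699 0.0805]
(575, 375) [ 0.5179 -0.102   0.004 ]
(320, 160) [0.6161 0.0608 0.2995]
(420, 165) [ 0.61   -0.0008  0.2958]
(155, 135) [0.6486 0.1636 0.2692]
(595, 175) [ 0.6018 -0.1097  0.2764]
```

The maker's yaw is about -0.17 rad and its origin is at about (.628,.026). The wheel is at (.488,.157). The pin's world angle of -140° gives q≈-2.44. I'll close the fingers and travel high to a point behind the pin.

>>> play_rows:
  deltas:
    - [[0.01,-0.03,0.05],0.15]
    - [[0.03,-0.08,0.07],0.3]
    - [[0.05,-0.13,0.08],0.45]
    - [[0.08,-0.18,0.08],0.6]
    - [[0.11,-0.23,0.08],0.75]
  grip: -1

```text
time: 1.18
tool_pos: [0.3323, 0.3528, 0.3119]
tool_rot: [0.001, -0.195, 0.981, 0.0]
contact_force: [0.8, -0.2, -0.2]
gripper_width: 0.001
```

>>> play_rows:
  deltas:
    - [[0.03,-0.04,0],0.1]
    - [[0.06,-0.09,0],0.2]
    - [[0.09,-0.14,0],0.3]
    - [[0.12,-0.19,0],0.32]
    - [[0.12,-0.19,0],0.32]

```text
time: 1.8
tool_pos: [0.4531, 0.1613, 0.3112]
tool_rot: [-0.0, -0.343, 0.939, -0.0]
contact_force: [-0.1, 0.4, -0.4]
gripper_width: -0.001
```

```bash
python3 - <<'E'
from h import *
for c in ['wrist','top']:
    P=camera_params(c); im,d=grab_frame(c); cv2.imwrite(f'pics/{c}1.png',im); np.savez(f'{c}1.npz',im=im,d=d,**{k:np.array(v) for k,v in P.items()})
    v,u=np.mgrid[:420,:560]; X=unproj(c,u.ravel(),v.ravel(),d.ravel(),P).reshape(420,560,3)
    hsv=cv2.cvtColor(im,cv2.COLOR_BGR2HSV).astype(int); H,S,V=hsv[...,0],hsv[...,1],hsv[...,2]
    box=(X[...,0]>.4)&(X[...,0]<.55)&(X[...,1]>.08)&(X[...,1]<.22)&(d>0)
    m=box&(H>5)&(H<20)&(S>150)&(V>100)&(X[...,2]<.12); print(c,'orange',m.sum())
    if m.any():
        t=m&(X[...,2]>X[m][:,2].max()-.006); print(np.round(X[m].mean(0),4),'top',np.round(X[t].mean(0),4),t.sum(),np.round(np.argwhere(t).mean(0)))
    m=box&(V<50)&(X[...,2]>.035)&(X[...,2]<.07); print('disc',m.sum(), np.round(X[m].min(0),4),np.round(X[m].max(0),4),np.round(np.median(X[m],0),4) if m.any() else '')
E
```

```text
wrist orange 150
[0.4664 0.1405 0.0724] top [0.4662 0.1387 0.0874] 59 [171. 250.]
disc 2094 [0.4536 0.0801 0.042 ] [0.5345 0.1903 0.0684] [0.4909 0.1583 0.0511]
top orange 18
[0.4666 0.1386 0.0812] top [0.4645 0.1378 0.0873] 12 [253. 214.]
disc 99 [0.4697 0.1224 0.0432] [0.5188 0.1563 0.0592] [0.4982 0.1375 0.0511]
```

View pics/wrist1.png

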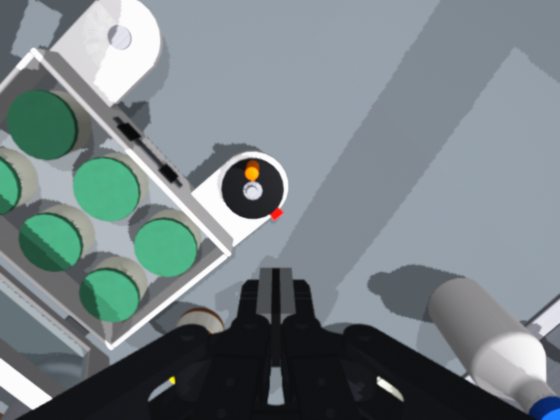

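The wrist view shows the disc around (253,189), the pin top at (252,172), and the closed fingers at (275,290). I'll refine the axis position and plan the arc.

```bash
python3 - <<'E'
from h import *
z=np.load('wrist1.npz'); P={k:z[k] for k in ['mtx','distortion','world_from_camera']}
print('hub',rayz('wrist',253,189,.056,P),'disc centre',rayz('wrist',253.5,188,.052,P),'red',rayz('wrist',276.5,214,.04,P),'pin',rayz('wrist',252,171,.0885,P))
C=np.array([.4885,.158]);
th0=np.deg2rad(-140)
for a in np.arange(-140,-285,-14):
    t=np.deg2rad(a); pin=C+.027*np.array([np.cos(t),np.sin(t)]); tg=np.array([np.sin(t),-np.cos(t)])
    print(a,np.round(pin,4),'finger c @21.5',np.round(pin-.0215*tg,4),'cam dir',a-90+90+360)
s=status.state(); print(s['tool_pos'],s['tool_rot'])
E
```

```text
hub [0.48564324 0.15675766 0.056     ] disc centre [0.48532857 0.15692882 0.052     ] red [0.49513408 0.19917374 0.04      ] pin [0.46409785 0.14033477 0.0885    ]
-140 [0.4678 0.1406] finger c @21.5 [0.4816 0.1242] cam dir 220
-154 [0.4642 0.1462] finger c @21.5 [0.4737 0.1268] cam dir 206
-168 [0.4621 0.1524] finger c @21.5 [0.4666 0.1314] cam dir 192
-182 [0.4615 0.1589] finger c @21.5 [0.4608 0.1375] cam dir 178
-196 [0.4625 0.1654] finger c @21.5 [0.4566 0.1448] cam dir 164
-210 [0.4651 0.1715] finger c @21.5 [0.4544 0.1529] cam dir 150
-224 [0.4691 0.1768] finger c @21.5 [0.4541 0.1613] cam dir 136
-238 [0.4742 0.1809] finger c @21.5 [0.456  0.1695] cam dir 122
-252 [0.4802 0.1837] finger c @21.5 [0.4597 0.177 ] cam dir 108
-266 [0.4866 0.1849] finger c @21.5 [0.4652 0.1834] cam dir 94
-280 [0.4932 0.1846] finger c @21.5 [0.472  0.1883] cam dir 80
[0.45184233 0.16403385 0.31132899] [-3.82275002e-05 -3.45536270e-01  9.38405357e-01  2.65379370e-04]
```

>>> play_rows:
  deltas:
    - [[0.034,-0.047,0],0]
    - [[0.034,-0.047,-0.06],0]
    - [[0.034,-0.047,-0.12],0]
    - [[0.034,-0.047,-0.17],0]
    - [[0.034,-0.047,-0.17],0]

```text
time: 2.52
tool_pos: [0.4818, 0.1185, 0.1367]
tool_rot: [-0.005, -0.347, 0.938, 0.001]
contact_force: [-0.3, -0.4, 0.2]
gripper_width: 0.005
```

```bash
python3 - <<'E'
from h import *
s=status.state(); print(s['tool_pos'],s['contact_force'])
P=camera_params('wrist'); im,d=grab_frame('wrist'); cv2.imwrite('pics/wrist2.png',im)
print(proj('wrist',[[.465,.139,.0885],[.4868,.157,.056],s['tool_pos']],P))
E
```

```text
[0.48178726 0.11846891 0.13668285] [-0.30885256 -0.41929859  0.24929143]
[[321.18605744 244.82562647]
 [312.63344869 265.10230084]
 [274.4116888  286.16934383]]
```

View pics/wrist2.png

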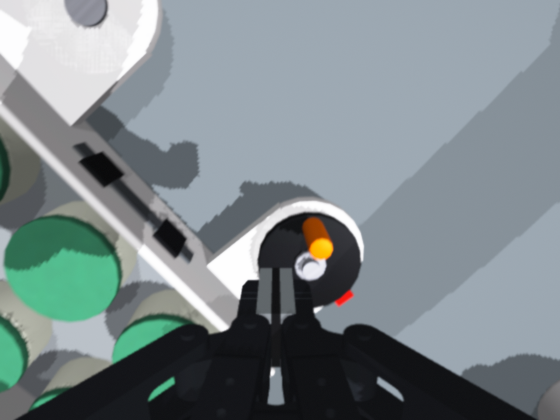

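>>> play_rows:
  deltas:
    - [[0.003,-0.002,-0.035],0]
    - [[0.003,-0.002,-0.069],0]
    - [[0.003,-0.002,-0.069],0]

```text
time: 2.95
tool_pos: [0.4888, 0.116, 0.073]
tool_rot: [-0.0, -0.347, 0.938, 0.0]
contact_force: [-0.7, -0.1, -0.4]
gripper_width: 0.001
```

```bash
python3 - <<'E'
from h import *
P=camera_params('wrist'); im,d=grab_frame('wrist'); cv2.imwrite('pics/wrist3.png',im)
s=status.state(); print(s['tool_pos'],s['contact_force'])
s0=np.array(s['tool_pos'])[:2]
C=np.array([.4868,.157])
for a in np.arange(-140,-290,-14):
    t=np.deg2rad(a); pin=C+.027*np.array([np.cos(t),np.sin(t)]); tg=np.array([np.sin(t),-np.cos(t)])
    print(a,np.round(pin-.018*tg-[.4858,.117],4),round(np.deg2rad(a+140),2))
E
```

```text
[0.490067   0.11599103 0.07461706] [-0.15514289 -0.02315871  0.66562227]
-140 [-0.0081  0.0089] 0.0
-154 [-0.0154  0.012 ] -0.24
-168 [-0.0217  0.0168] -0.49
-182 [-0.0266  0.023 ] -0.73
-196 [-0.0299  0.0301] -0.98
-210 [-0.0314  0.0379] -1.22
-224 [-0.0309  0.0458] -1.47
-238 [-0.0286  0.0534] -1.71
-252 [-0.0245  0.0601] -1.95
-266 [-0.0188  0.0657] -2.2
-280 [-0.012   0.0697] -2.44
```

View pics/wrist3.png

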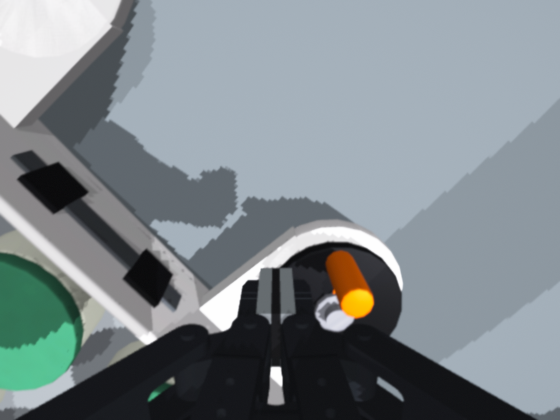

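>>> play_rows:
  deltas:
    - [[-0.011,0.011,-0.005],0]
    - [[-0.015,0.0125,-0.005],-0.12]
    - [[-0.018,0.014,-0.005],-0.24]
    - [[-0.0215,0.0165,-0.005],-0.37]
    - [[-0.0247,0.019,-0.005],-0.49]

```text
time: 3.62
tool_pos: [0.4664, 0.1347, 0.0705]
tool_rot: [0.004, -0.107, 0.994, -0.001]
contact_force: [3.3, -2.9, 1.0]
gripper_width: 0.003
```

```bash
python3 - <<'E'
from h import *
P=camera_params('wrist'); im,d=grab_frame('wrist'); cv2.imwrite('pics/wrist4.png',im)
s=status.state(); print(s['tool_pos'],s['tool_rot'],s['contact_force'])
im,d=grab_frame('top'); cv2.imwrite('pics/top4z.png',cv2.resize(im[150:280,160:340],None,fx=4.4,fy=4.4,interpolation=cv2.INTER_CUBIC))
E
```

```text
[0.46594702 0.13496552 0.07034422] [ 3.24957178e-03 -1.05626388e-01  9.94400455e-01 -4.90787596e-04] [ 2.9525892  -1.39910456  1.93331232]
```

View pics/wrist4.png

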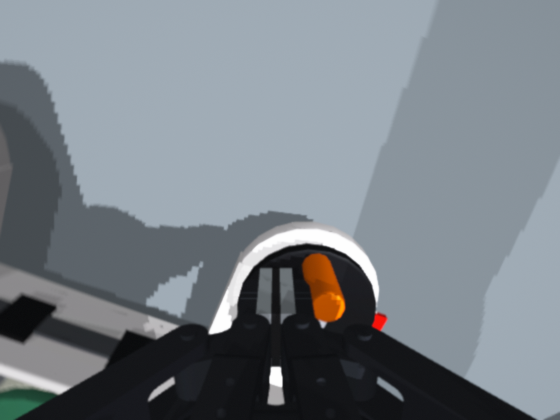

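>>> play_rows:
  deltas:
    - [[-0.0025,0.003,0],-0.12]
    - [[-0.0049,0.006,0],-0.24]
    - [[-0.0067,0.0095,0],-0.37]
    - [[-0.0082,0.0131,0],-0.49]
    - [[-0.0092,0.017,0],-0.61]

```text
time: 4.35
tool_pos: [0.4555, 0.1513, 0.0689]
tool_rot: [0.001, 0.196, 0.981, -0.0]
contact_force: [-0.2, -3.4, 1.6]
gripper_width: 0.0
```

>>> play_rows:
  deltas:
    - [[-0.0005,0.004,0],-0.12]
    - [[-0.0005,0.008,0],-0.24]
    - [[0.0001,0.0119,0],-0.37]
    - [[0.0009,0.0158,0],-0.49]
    - [[0.0023,0.0195,0],-0.61]

```text
time: 4.97
tool_pos: [0.4568, 0.171, 0.0683]
tool_rot: [-0.0, 0.481, 0.877, -0.0]
contact_force: [-1.9, -3.0, 2.6]
gripper_width: 0.007
```

```bash
python3 - <<'E'
from h import *
P=camera_params('wrist'); im,d=grab_frame('wrist'); cv2.imwrite('pics/wrist5.png',im)
s=status.state(); print(s['tool_pos'],s['tool_rot'],s['contact_force'])
im,d=grab_frame('top'); cv2.imwrite('pics/top5z.png',cv2.resize(im[150:280,160:340],None,fx=4.4,fy=4.4,interpolation=cv2.INTER_CUBIC))
E
```

```text
[0.4569854  0.17127815 0.06828523] [-7.14423729e-06  4.82210475e-01  8.76055365e-01 -2.34296603e-04] [-2.06809396 -2.93683869  1.57764244]
```

View pics/wrist5.png

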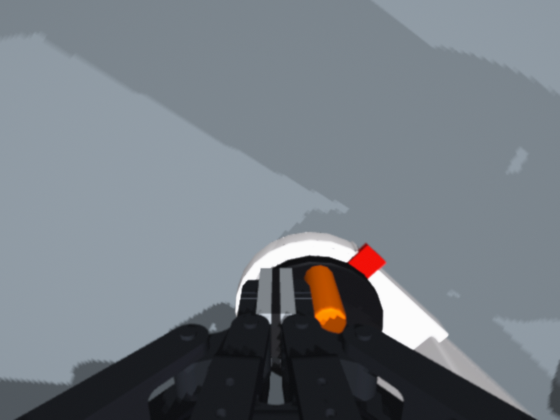

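View pics/top5z.png

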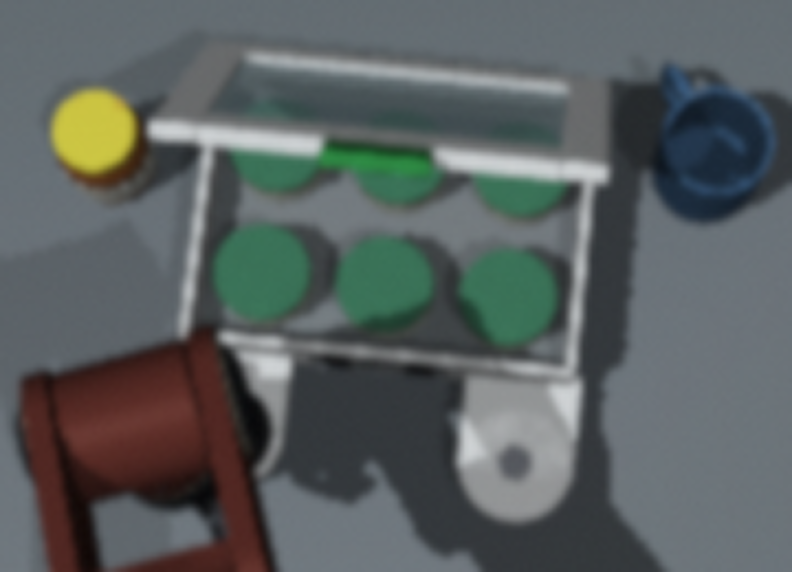

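>>> play_rows:
  deltas:
    - [[0.0019,0.0035,0],-0.12]
    - [[0.0041,0.0067,0],-0.24]
    - [[0.0068,0.0097,0],-0.37]
    - [[0.0098,0.0123,0],-0.49]
    - [[0.013,0.0145,0],-0.55]

```text
time: 5.7
tool_pos: [0.4694, 0.1857, 0.0677]
tool_rot: [-0.001, 0.7, 0.714, -0.001]
contact_force: [-3.3, -1.8, 1.6]
gripper_width: 0.004
```

>>> play_rows:
  deltas:
    - [[0.0036,0.0018,0],-0.06]
    - [[0.0036,0.0018,0],-0.06]

```text
time: 5.95
tool_pos: [0.4733, 0.1874, 0.0675]
tool_rot: [-0.0, 0.721, 0.693, -0.0]
contact_force: [-2.9, -0.6, 1.0]
gripper_width: -0.003
```

```bash
python3 - <<'E'
from h import *
P=camera_params('wrist'); im,d=grab_frame('wrist'); cv2.imwrite('pics/wrist6.png',im)
s=status.state(); print(s['tool_pos'],s['tool_rot'],s['contact_force'])
E
```

```text
[0.47334167 0.1873901  0.06753177] [-4.35641034e-04  7.20684396e-01  6.93263151e-01 -1.23640305e-04] [-1.50551057 -0.06434026  2.47348912]
```

View pics/wrist6.png

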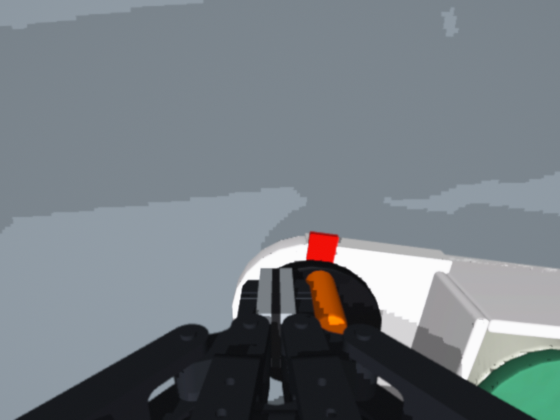

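The pin is next to the red mark, with its base at (315,272) and the mark at (322,247). I'll back off, rise and check.

>>> play_rows:
  deltas:
    - [[-0.012,0.002,0],0]
    - [[-0.015,0.002,0.04],0]
    - [[-0.03,0.002,0.1],0]
    - [[-0.05,0.01,0.16],0]
    - [[-0.07,0.02,0.2],0]

```text
time: 6.62
tool_pos: [0.4034, 0.2076, 0.2706]
tool_rot: [0.001, 0.721, 0.692, 0.002]
contact_force: [1.3, 0.3, 0.0]
gripper_width: -0.002
```

>>> play_rows:
  deltas:
    - [[-0.02,0.0,0.03],0.15]
    - [[-0.04,0.02,0.05],0.3]
    - [[-0.04,0.05,0.05],0.45]
    - [[-0.04,0.08,0.05],0.6]
    - [[-0.04,0.08,0.05],0.6]

```text
time: 7.25
tool_pos: [0.3629, 0.2882, 0.317]
tool_rot: [-0.0, 0.484, 0.875, 0.0]
contact_force: [-0.6, -0.6, -0.3]
gripper_width: -0.0
```

```bash
python3 - <<'E'
from h import *
for c in ['wrist','top','side']:
    P=camera_params(c); im,d=grab_frame(c); cv2.imwrite(f'pics/{c}7.png',im); np.savez(f'{c}7.npz',im=im,d=d,**{k:np.array(v) for k,v in P.items()})
    if c=='top': cv2.imwrite('pics/top7z.png',cv2.resize(im[150:280,160:340],None,fx=4.4,fy=4.4,interpolation=cv2.INTER_CUBIC))
    v,u=np.mgrid[:420,:560]; X=unproj(c,u.ravel(),v.ravel(),d.ravel(),P).reshape(420,560,3); np.save(c+'X7.npy',X)
    hsv=cv2.cvtColor(im,cv2.COLOR_BGR2HSV).astype(int); H,S,V=hsv[...,0],hsv[...,1],hsv[...,2]
    box=(X[...,0]>.4)&(X[...,0]<.55)&(X[...,1]>.08)&(X[...,1]<.22)&(d>0)
    m=box&(H>5)&(H<20)&(S>150)&(V>80)&(X[...,2]<.12); print(c,'orange',m.sum())
    if m.any():
        t=m&(X[...,2]>X[m][:,2].max()-.006); print(np.round(X[m].mean(0),4),'top',np.round(X[t].mean(0),4),t.sum(),np.round(np.argwhere(t).mean(0)))
s=status.state(); print(s['time'],s['tool_pos'],s['tool_rot'])
E
```

```text
wrist orange 291
[0.4916 0.1829 0.0762] top [0.4923 0.1834 0.0918] 86 [310. 322.]
top orange 20
[0.4903 0.1806 0.0855] top [0.4902 0.1792 0.0934] 11 [246. 200.]
side orange 34
[0.4927 0.178  0.0783] top [0.4934 0.1809 0.093 ] 8 [179. 224.]
7.4 [0.36351916 0.28662996 0.31713051] [ 9.87255335e-05  4.85402743e-01  8.74290663e-01 -6.56865018e-05]
```

View pics/top7z.png

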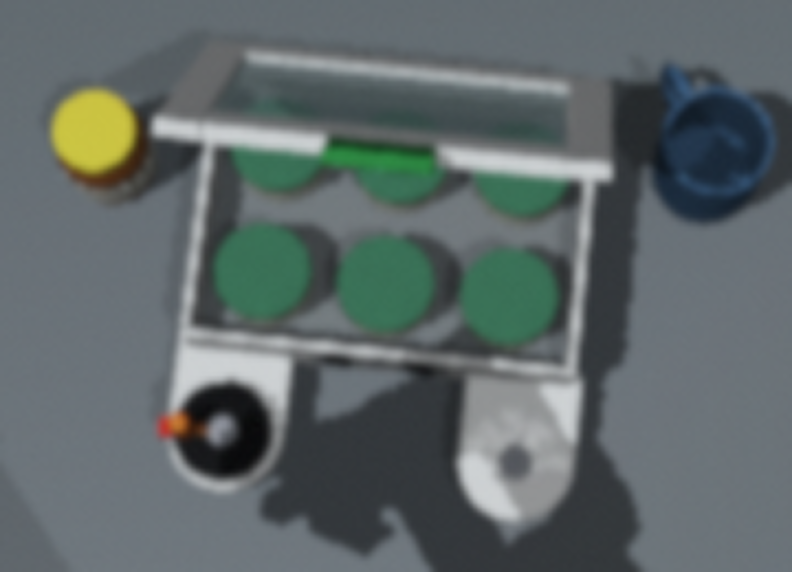

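View pics/wrist7.png

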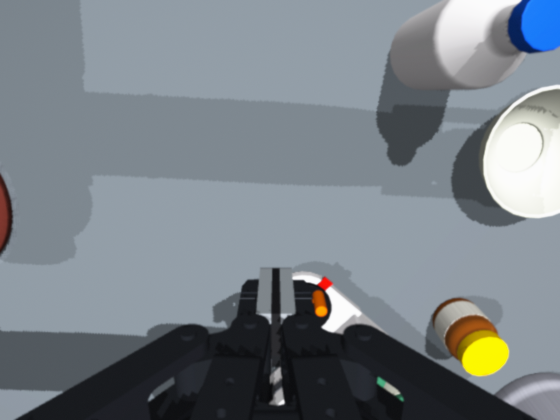

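The pin is now at about (.4915,.182), which puts it at roughly 80° world and q≈0, next to the red mark. The maker hasn't been shoved. Next I go high and behind the lid tab.

>>> play_rows:
  deltas:
    - [[0.01,-0.01,0.04],0.1]
    - [[0.04,-0.04,0.083],0.25]
    - [[0.08,-0.07,0.083],0.4]
    - [[0.12,-0.1,0.083],0.55]
    - [[0.16,-0.135,0.083],0.7]

```text
time: 8.02
tool_pos: [0.5247, 0.15, 0.4006]
tool_rot: [0.0, 0.154, 0.988, 0.0]
contact_force: [0.1, -0.1, -0.4]
gripper_width: 0.002
```

>>> play_rows:
  deltas:
    - [[0.04,-0.03,0],0.14]
    - [[0.08,-0.07,0],0.14]
    - [[0.12,-0.1,0],0.14]
    - [[0.15,-0.135,0],0.14]
    - [[0.15,-0.135,0],0.14]

```text
time: 8.65
tool_pos: [0.6746, 0.0134, 0.3986]
tool_rot: [-0.001, 0.089, 0.996, -0.0]
contact_force: [-0.8, -0.2, 0.1]
gripper_width: -0.002
```

```bash
python3 - <<'E'
from h import *
P=camera_params('wrist'); im,d=grab_frame('wrist'); cv2.imwrite('pics/wrist8.png',im)
s=status.state(); print(s['tool_pos'],s['tool_rot'],s['contact_force'])
v,u=np.mgrid[:420,:560]; X=unproj('wrist',u.ravel(),v.ravel(),d.ravel(),P).reshape(420,560,3)
hsv=cv2.cvtColor(im,cv2.COLOR_BGR2HSV).astype(int); H,S,V=hsv[...,0],hsv[...,1],hsv[...,2]
m=(H>45)&(H<80)&(S>150)&(d>0)&(X[...,2]>.2)
print(m.sum(), np.round(X[m].mean(0),4) if m.any() else '',np.round(X[m].min(0),4) if m.any() else '',np.round(X[m].max(0),4) if m.any() else '', np.argwhere(m).mean(0) if m.any() else '')
E
```

```text
[0.67385075 0.01500676 0.39932342] [-8.87233729e-04  8.81189659e-02  9.96109560e-01  7.32133763e-05] [-0.22813937 -0.2710477   0.48364613]
2788 [0.6204 0.026  0.2892] [ 0.606  -0.0081  0.276 ] [0.6367 0.061  0.2955] [132.25681492 279.1474175 ]
```

View pics/wrist8.png

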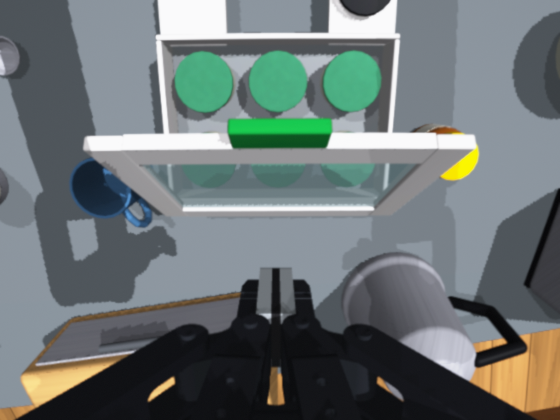

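The wrist view shows the green tab at (279,132), lined up with the fingers at (275,290). The lid sits between the mug and the honey. I'll descend behind the tab.

>>> play_rows:
  deltas:
    - [[0,0.002,-0.05],0]
    - [[0,0.002,-0.1],0]
    - [[0,0.002,-0.109],0]
    - [[0,0.002,-0.109],0]

```text
time: 9.2
tool_pos: [0.6735, 0.0195, 0.2924]
tool_rot: [0.0, 0.086, 0.996, 0.0]
contact_force: [0.0, -0.2, 0.5]
gripper_width: -0.003
```

```bash
python3 - <<'E'
from h import *
s=status.state(); print(s['time'],s['tool_pos'],s['contact_force'])
h=np.array([.729,.008]); ax=np.array([-.986,.169])
for f in [1.06,1.0,.9,.8,.7,.6,.5,.4,.3,.2,.15,.1,.05,0]:
    d=.226*np.cos(f)-.012*np.sin(f)-.011; z=.088+.226*np.sin(f)+.012*np.cos(f)
    print(f,np.round(np.r_[h+d*ax,z],4))
E
```

```text
9.2 [0.67352246 0.01947883 0.29243085] [ 0.03462832 -0.16646969  0.46636018]
1.06 [0.6412 0.023  0.291 ]
1.0 [0.6294 0.0251 0.2847]
0.9 [0.6106 0.0283 0.2725]
0.8 [0.5931 0.0313 0.2585]
0.7 [0.577  0.034  0.2428]
0.6 [0.5626 0.0365 0.2255]
0.5 [0.55   0.0387 0.2069]
0.4 [0.5392 0.0405 0.1871]
0.3 [0.5305 0.042  0.1663]
0.2 [0.5238 0.0432 0.1447]
0.15 [0.5213 0.0436 0.1336]
0.1 [0.5193 0.0439 0.1225]
0.05 [0.5179 0.0442 0.1113]
0 [0.517  0.0443 0.1   ]
```

>>> play_rows:
  deltas:
    - [[-0.018,0.003,0],0]
    - [[-0.0325,0.005,0],0]
    - [[-0.038,0.006,-0.003],0]
    - [[-0.044,0.006,-0.007],0]
    - [[-0.053,0.008,-0.013],0]

```text
time: 9.82
tool_pos: [0.621, 0.0269, 0.2789]
tool_rot: [0.001, 0.086, 0.996, -0.0]
contact_force: [1.3, -0.7, 1.2]
gripper_width: -0.002
```

>>> play_rows:
  deltas:
    - [[-0.009,0.0015,-0.006],0]
    - [[-0.018,0.003,-0.013],0]
    - [[-0.027,0.0045,-0.02],0]
    - [[-0.035,0.006,-0.028],0]
    - [[-0.043,0.0075,-0.036],0]

```text
time: 10.45
tool_pos: [0.5772, 0.0346, 0.2416]
tool_rot: [-0.0, 0.086, 0.996, -0.0]
contact_force: [1.0, -0.1, 0.9]
gripper_width: 0.001
```

```bash
python3 - <<'E'
from h import *
for c in ['wrist','side']:
    im,d=grab_frame(c); cv2.imwrite(f'pics/{c}9.png',im if c=='wrist' else cv2.resize(im[110:260,200:360],None,fx=4,fy=4))
s=status.state(); print(s['time'],s['tool_pos'],s['contact_force'])
E
```

```text
10.55 [0.57622254 0.03487188 0.24051914] [ 0.51404838  0.92815689 -0.25903821]
```

View pics/wrist9.png

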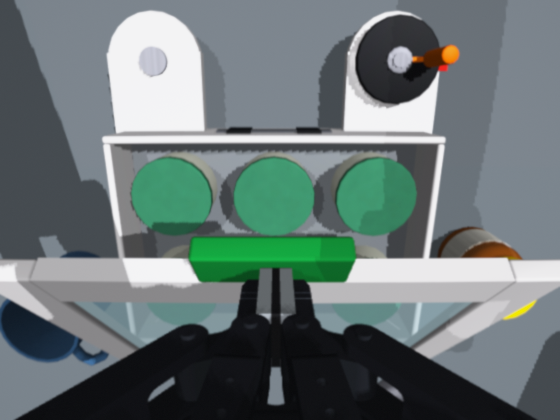

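View pics/side9.png

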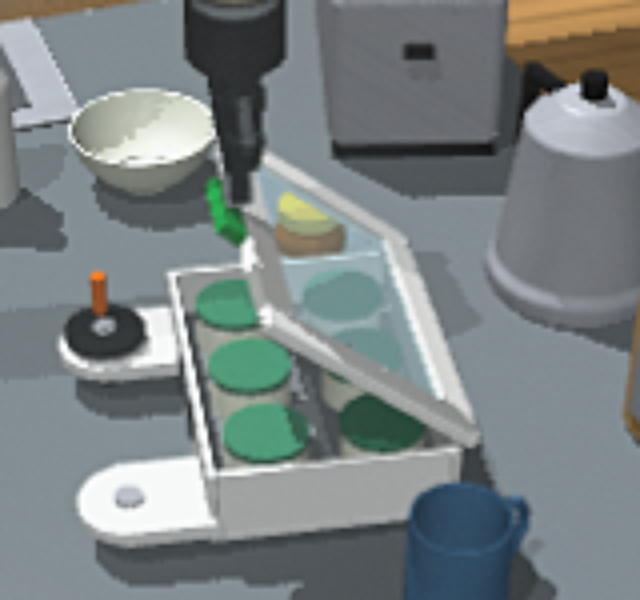

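>>> play_rows:
  deltas:
    - [[-0.0095,0.002,-0.008],0]
    - [[-0.018,0.003,-0.017],0]
    - [[-0.025,0.0042,-0.0265],0]
    - [[-0.031,0.0053,-0.036],0]
    - [[-0.037,0.0062,-0.046],0]

```text
time: 11.18
tool_pos: [0.5404, 0.0409, 0.1956]
tool_rot: [-0.0, 0.086, 0.996, 0.0]
contact_force: [2.3, -0.4, 2.1]
gripper_width: -0.003
```

>>> play_rows:
  deltas:
    - [[-0.005,0.0009,-0.01],0]
    - [[-0.0095,0.0016,-0.0205],0]
    - [[-0.0135,0.0023,-0.031],0]
    - [[-0.0165,0.0028,-0.0415],0]
    - [[-0.019,0.003,-0.052],0]

```text
time: 11.8
tool_pos: [0.5214, 0.0439, 0.1435]
tool_rot: [-0.0, 0.086, 0.996, 0.0]
contact_force: [-0.3, 0.9, 1.7]
gripper_width: 0.002
```

```bash
python3 - <<'E'
from h import *
for c in ['wrist','side']:
    im,d=grab_frame(c); cv2.imwrite(f'pics/{c}10.png',im if c=='wrist' else cv2.resize(im[110:260,200:360],None,fx=4,fy=4))
s=status.state(); print(s['time'],s['tool_pos'],s['contact_force'])
E
```

```text
11.9 [0.52053782 0.04383647 0.14232371] [-0.18525785 -0.04907715  0.01968253]
```

View pics/wrist10.png

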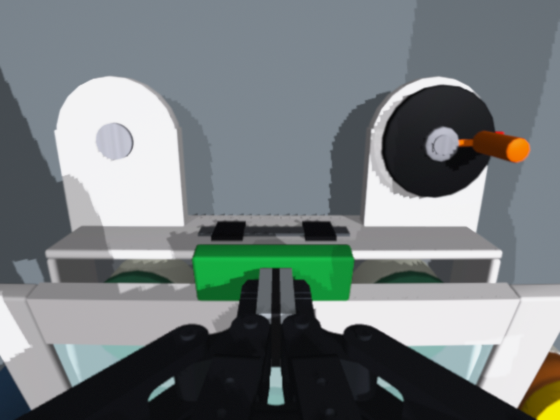

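View pics/side10.png

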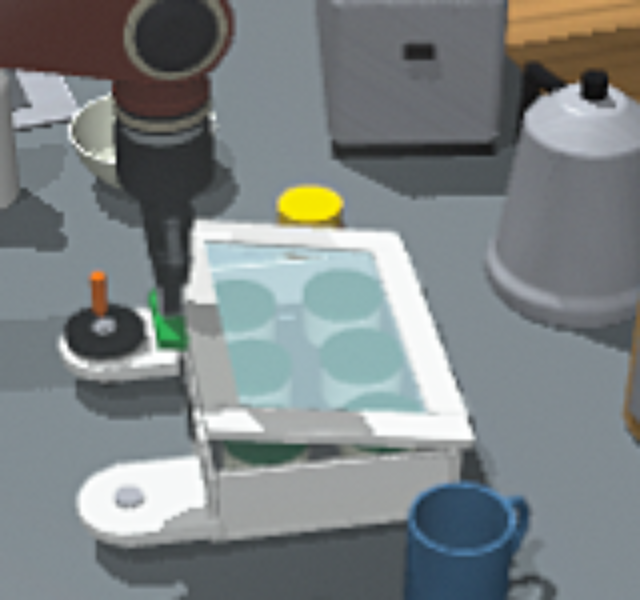

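>>> play_rows:
  deltas:
    - [[-0.001,0,-0.006],0]
    - [[-0.002,0,-0.012],0]
    - [[-0.003,0.0003,-0.018],0]
    - [[-0.0035,0.0005,-0.024],0]
    - [[-0.004,0.0005,-0.028],0]

```text
time: 12.52
tool_pos: [0.5177, 0.0443, 0.1158]
tool_rot: [-0.0, 0.086, 0.996, -0.0]
contact_force: [-0.6, 0.2, 0.7]
gripper_width: 0.003
```

>>> play_rows:
  deltas:
    - [[0,0,-0.003],0]
    - [[0,0,-0.006],0]
    - [[0,0,-0.009],0]
    - [[0,0,-0.011],0]
    - [[0,0,-0.013],0]

```text
time: 13.15
tool_pos: [0.5178, 0.0443, 0.1032]
tool_rot: [0.0, 0.086, 0.996, -0.0]
contact_force: [-0.8, -0.5, 1.1]
gripper_width: 0.002
```

>>> play_rows:
  deltas:
    - [[0,0,-0.0015],0]
    - [[0,0,-0.003],0]
    - [[0,0,-0.0045],0]
    - [[0,0,-0.005],0]

```text
time: 13.65
tool_pos: [0.5179, 0.0443, 0.0999]
tool_rot: [-0.0, 0.086, 0.996, -0.0]
contact_force: [-6.3, 0.5, 11.3]
gripper_width: -0.002
```

```bash
python3 - <<'E'
from h import *
for c in ['wrist','side']:
    im,d=grab_frame(c); cv2.imwrite(f'pics/{c}11.png',im if c=='wrist' else cv2.resize(im[110:260,200:360],None,fx=4,fy=4))
s=status.state(); print(s['time'],s['tool_pos'],s['contact_force'])
E
```

```text
13.75 [0.51789051 0.04428627 0.09987574] [-6.66309461  0.18115411  9.90833942]
```

View pics/side11.png

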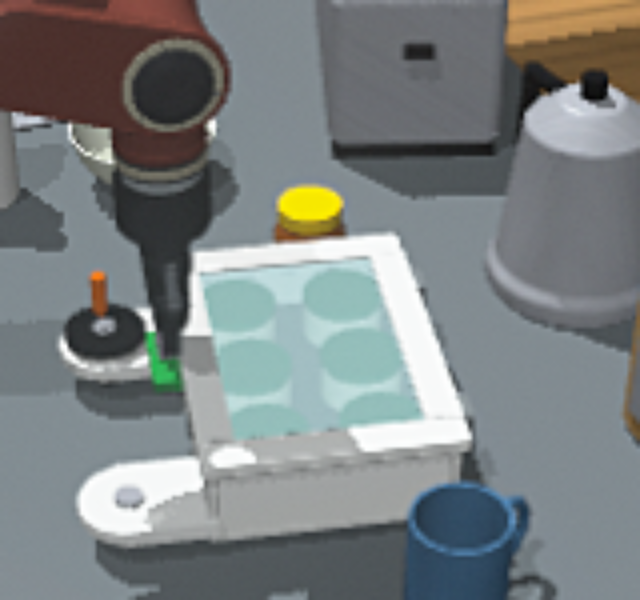

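The force rose to 11 N at z=0.100, so the lid is on its stop. I'll lift off and check.

>>> play_rows:
  deltas:
    - [[-0.001,0,0.004],0]
    - [[-0.002,0,0.03],0]
    - [[-0.01,0,0.08],0]
    - [[-0.03,0.02,0.13],0]
    - [[-0.06,0.06,0.18],0]

```text
time: 14.38
tool_pos: [0.4611, 0.0996, 0.2744]
tool_rot: [0.001, 0.087, 0.996, 0.0]
contact_force: [-0.5, 0.6, 0.4]
gripper_width: 0.001
```

>>> play_rows:
  deltas:
    - [[-0.03,0.05,0.03],0]
    - [[-0.06,0.1,0.03],0]
    - [[-0.09,0.15,0.03],0]
    - [[-0.11,0.2,0.03],0]
    - [[-0.11,0.2,0.03],0]

```text
time: 15.0
tool_pos: [0.3496, 0.3021, 0.3023]
tool_rot: [-0.0, 0.083, 0.997, 0.0]
contact_force: [0.5, -0.9, 0.1]
gripper_width: 0.006
```

```bash
python3 - <<'E'
from h import *
for c in ['top','side']:
    P=camera_params(c); im,d=grab_frame(c)
    cr=im[110:260,200:360] if c=='side' else im[150:280,160:340]
    cv2.imwrite(f'pics/{c}12.png',cv2.resize(cr,None,fx=4.2,fy=4.2,interpolation=cv2.INTER_CUBIC)); cv2.imwrite(f'pics/{c}12f.png',im)
    v,u=np.mgrid[:420,:560]; X=unproj(c,u.ravel(),v.ravel(),d.ravel(),P).reshape(420,560,3)
    hsv=cv2.cvtColor(im,cv2.COLOR_BGR2HSV).astype(int); H,S,V=hsv[...,0],hsv[...,1],hsv[...,2]
    m=(H>45)&(H<80)&(S>150)&(d>0)&(X[...,2]>.07)&(X[...,2]<.2)&(abs(X[...,0]-.52)<.06)&(abs(X[...,1]-.04)<.1)
    print(c,'tab',m.sum(),np.round(np.median(X[m],0),4))
    # white lid frame plane fit
    m=(d>0)&(S<60)&(V>110)&(X[...,2]>.085)&(X[...,2]<.13)&(abs(X[...,0]-.63)<.13)&(abs(X[...,1]-.025)<.16)
    A=np.c_[X[m][:,:2],np.ones(m.sum())]; k=np.linalg.lstsq(A,X[m][:,2],rcond=None)[0]; print('plane',m.sum(),np.round(k,4),'z',np.median(X[m][:,2]))
    box=(X[...,0]>.4)&(X[...,0]<.55)&(X[...,1]>.08)&(X[...,1]<.22)&(d>0)
    m=box&(H>5)&(H<20)&(S>150)&(V>80)&(X[...,2]<.12); print('pin',np.round(X[m].mean(0),4))
s=status.state(); print(s['time'],s['tool_pos'],s['contact_force'])
E
```

```text
top tab 106 [0.5107 0.0412 0.1   ]
plane 6251 [-0.0026 -0.0023  0.0993] z 0.09763178100048497
pin [0.4904 0.1807 0.0844]
side tab 44 [0.5161 0.0577 0.101 ]
plane 3541 [0.0007 0.0029 0.0984] z 0.09882728614400993
pin [0.4929 0.1785 0.0779]
15.1 [0.35108716 0.29981276 0.3021932 ] [0.49437118 0.73175816 0.17967871]
```

View pics/top12.png

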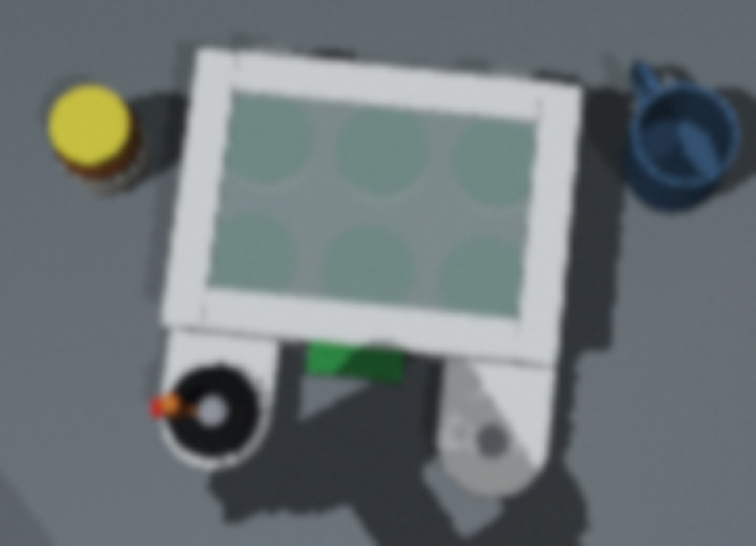

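View pics/side12.png

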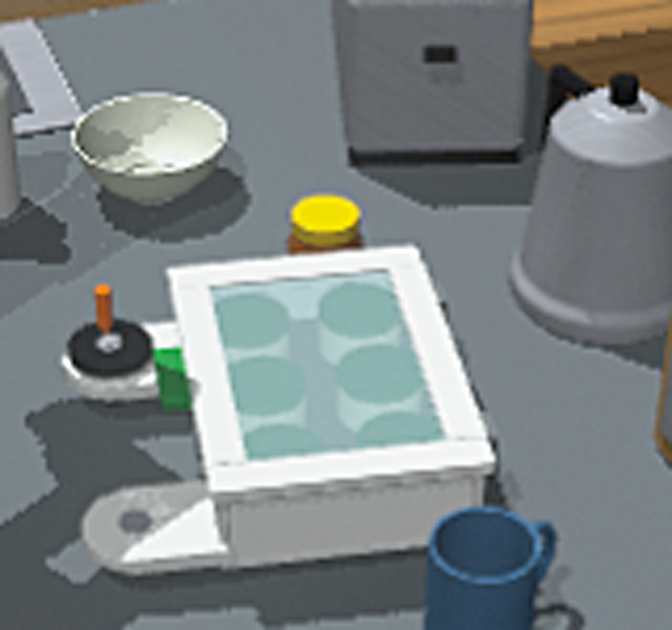

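View pics/top12f.png

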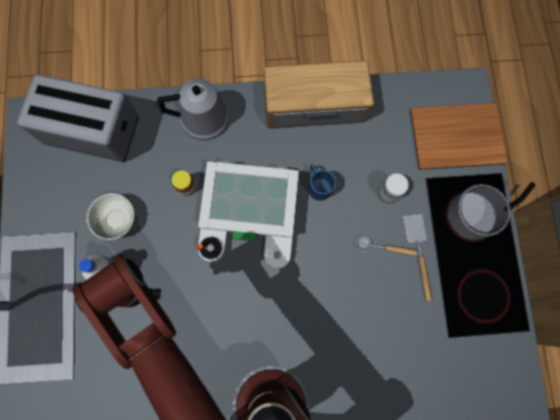

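```bash
python3 -c "
from h import *
print(ticket.job_done())"
```

```text
the job is handed in; nothing more can be done
None
```

The yoghurt maker now stands level and its lid is fully shut. I handed the job in at about 15 s of the 72 s allowed.

- **Levelling:** I pushed the crank pin about 140° clockwise with closed fingers, from q ≈ -2.4 to within about 0.1 rad of 0. In the last pictures the pin stands at the red mark. The force on the fingers was 3 to 5 N during the push.
- **Lid:** I pulled the tab over from behind and eased it down, slowing near the end. It met its stop with the fingertips at z = 0.100 m and an 11 N press, and it stayed shut when I lifted off.
- **Last checks:** A plane fitted to the lid frame tilts less than 0.003 rad in both the top and side views, at a height of about 0.098 m. The tab sits at 0.100 m, so the maker is level and the lid is closed.
- **Surroundings:** By eye against the first pictures, the maker has not been shoved and the other things stand where they were. I did not measure their positions. The arm ended clear of everything, and no check failed.

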